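# Log the yellow-lidded spice jar with the contact label reader

### The job

Log the yellow-lidded spice jar: take the orange label reader off the two pins of its slanted dock, set its black hood square and centred on the code label on top of the yellow lid, press gently (5 to 8 N goes well, never over 14 N) until the sprung hood has gone in more than half way, and hold it still there for a good second. Then hang the reader back on the dock, both ears fully down over the two pins, and only then let go of it. Leave the red-lidded jars and everything else untouched.

Things in the scene. Friction and masses are not known exactly. Their poses are not given: they have to be found in the camera images.
- reader_grip (a point): centre of the grip bar of the orange T-shaped label reader (loose, 0.2 to 0.3 kg, hung on the dock). x across the bar: 28 mm between flat parallel faces, to be pinched; y along it: 58 mm; z out of its back, away from the hood; bar 22 mm below to 18 mm above this point. While hung, y is level and z leans 24 degrees from vertical towards the dock's front, so the pinching tool must be tilted likewise
- reader_ear_left (a point): centre of the lower mouth of the 10.5 mm through hole in the reader's left ear, 42 mm along y and 29 mm below reader_grip (same axes). The black ear plate is 28 (x) x 116 (y) x 8 mm (z) and lies under the grip bar; fingers may reach past its 28 mm sides near its middle, to 45 mm below reader_grip
- reader_ear_right (a point): the same for the right ear, at y = -42 mm. Under the plate a round stem and the hood, 25 to 32 mm across, run down to 107 mm below reader_grip
- hood_face (a point): centre of the flat open end of the black rubber hood, 32 mm across, at the foot of the reader's stem, 107 mm below reader_grip when out; same axes as reader_grip (z points back up the stem). This end is set on the label; the point moves with the hood
- hood (a joint): how far the hood is pushed into the stem against its spring, m: 0 out, 0.0025 fully in (hard stop). It starts to move at 2 N, is half in at 5 N and fully in at 8 N; the reader reads while it is in by more than 0.0012 (5 N). The reading given here is too noisy to press by: go by the felt force
- dock_head: top of the grey charging dock (fixed, may stand left or right). Origin midway between the feet of its two pins, in the plane of the two arm ends (40 x 26 mm each) on which the ears rest, 147 mm above the worktop. z out along the pins, 24 degrees from vertical towards the dock's front (roughly the robot); y level; x up the slope. Hung, the reader's axes agree and reader_grip lies at z = 29 mm
- dock_pin_left (a point): foot of the left steel pin, at y = +42 mm of dock_head (same axes): 8 mm thick, 16 mm long along z, the last 2.5 mm tapered to 5 mm. The arms slope down and away along -z; between them 58 mm are free for the stem
- dock_pin_right (a point): foot of the right pin, at y = -42 mm, alike
- jar_yellow_lid (a point): centre of the flat top of the yellow lid (41 mm across) of the spice jar to be logged, 96 mm tall, with a white 26 mm square code label in the middle. It stands loose, with 2 mm play, in one of the rack's three holes. z is the jar's axis out of the lid, about 30 degrees from vertical towards the rack's front (roughly the robot). Neighbours stand 66 mm or more aside and 10 mm prouder
- rack: low slanted wooden jar rack (fixed), 122 x 220 x 150 mm, with three jar holes 66 mm apart along its y; origin at the centre of its underside; -x is its front. It may stand left or right of the dock. Under each jar lies a foam pad that gives softly, under up to 4 N and by some 2 to 8 mm, differently from hole to hole, before the jar stands firm
- jar_red_a_lid (a point): centre of the top of a RED-lidded spice jar (glass jar 42 mm across, red lid 45 mm across, 106 mm tall) leaning in the rack like the yellow one, also with a code label; a bystander, not to be touched. z is the jar's long axis
- jar_red_b_lid (a point): centre of the top of a RED-lidded spice jar (glass jar 42 mm across, red lid 45 mm across, 106 mm tall) leaning in the rack like the yellow one, also with a code label; a bystander, not to be touched. z is the jar's long axis
- tin: tin with a green-pea picture, 75 mm across, 58 mm tall, at the left; origin at the centre of its underside; bystander
- pepper_mill: dark wooden pepper mill, 58 mm across, 170 mm tall, behind the work; origin at the centre of its underside; bystander
- lemon: lemon, 71 x 53 x 51 mm, at the front right; origin under its centre; bystander
- timer: white kitchen timer, 62 mm across, 47 mm tall, at the left; origin at the centre of its underside; bystander
Mind the look-alikes: they are no part of the job. What is shaped like the part that bears reader_grip but green is not meant.

How it is judged:
By the outcome, as a careful person would: the job done as asked, in the order asked, and still so for the second after the job is handed in, with the robot touching nothing.
It also fails if it takes over 58 s, if anything falls off the work surface, if the arm or the gripper's body presses on something with over 40 N, if the wrist force passes 120 N, or if a joint passes its speed limit or range.

### The arm

A 6-joint arm with a two-finger parallel gripper is mounted at the origin on a cart in front of the work surface, level with it; the furniture and walls round the work are solid. World frame = base frame: x ahead of the robot, y to its left, z up, the work surface at z = 0. Lengths are in m, angles in rad, forces in N, time in s.
With the tool pointing down it reaches from about 0.25 to 0.775 m from the base axis. Payload 4 kg.
Tool frame: the origin (TCP) lies midway between the tips of the shut fingers; the grasp point (between the pads) lies 19 mm behind it; z points along the fingers, y is the direction in which the jaws open and shut (so a half turn about z gives the same grasp; the last joint's range is limited). The gripper opens to 94 mm and grips with 3 to 60 N. Pads are 16 mm wide; open, the fingers measure 119 mm over their backs; the gripper's body (75 mm by 177 mm) begins 78 mm behind the grasp point.
Start: joints at [-1.263, 0.087, 1.371, -0, 1.684, -0.103], TCP at [0.22, -0.504, 0.206] pointing down, gripper open.
Joint ranges: [-3.1, 3.1], [-0.76, 2.03], [0.27, 2.55], [-1.08, 4.22], [0.17, 2.65], [-2.57, 2.57]. Speed limits (rad/s): [2.79, 2.79, 3.14, 3.14, 3.14, 3.14].

### API

Orientations are given as [roll, pitch, yaw] about the fixed x, y, z axes, in that order (R = Rz(yaw) Ry(pitch) Rx(roll)).
In Python, from bench import get_obs, snapshot, ticket gives the robot as it stands.
- The arm moves only by the shell command python3 -m creep 'ROWS' [OPENING]. ROWS is JSON, a list that holds one entry, the list of rows, each a list of 4 numbers: the shift along the tool's x, y, z in mm, then the turn about the tool's z in degrees. A call has 1 to 8 rows; each row shifts and turns the commanded pose from where the row before left it, along the tool's axes as they then stand; what a row does not reach is not made up. A row lasts 1/8 s, in which the tool goes at most 62.5 mm and 10.7 degrees, less where a joint would pass 70% of its speed; a pose out of reach is approached as far as the arm can. A call with a gripper value outside its range is refused whole. OPENING is the opening, from 0 (shut) to 1 (fully open), set as the call begins (- or left out, the last holds). The fingers move at their own pace and stop on an object; the grip force is fixed at half the most. Time passes only in rows, so rows that do not move let the fingers close. It gives the time, the measured TCP pose, the force and the opening at its end, in the units of the state.
- get_obs(): the state, without advancing time (a new reading comes with each control period).
- snapshot(name): name is "scene" or "top" or "wrist"; returns a dict with "color" (384x512x3 uint8, red, green, blue), "depth" (384x512 float32, m along the optical axis (not along the pixel's ray), 0 where there is no reading), "fx", "fy", "cx", "cy" (pixels), "extrinsics" (4x4, takes a point from world to camera coordinates). Camera axes: x right, y down, z forward; pixel columns grow to the right and rows downward; lengths in m; the calibration is good to about 2 mm. A picture is of the moment at which its call begins.
- ticket.close_job(): hands the job in, once; it reports no verdict.
The state is a dict: "time": time; "joint_positions": joint angles; "qvel": joint speeds; "joint_torque": joint torques, N m; "tool_pos": TCP position; "ee_rot": TCP orientation; "wrist_force": force on the tool from outside, world axes, zero at the start; "wrist_torque": the same for the moment, N m; "width": finger opening in m.
Only numpy, scipy, OpenCV 4.12 (cv2) and the standard library are available. Lean on these libraries where they do the work, as an engineer would, in place of code of your own. Each camera call takes 0.05 s, during which the arm holds its last target. There are 200 camera calls.

## Working session

There is one attempt and no reset: what is moved stays moved. The work goes in short steps, Python scripts to look and compute and a shell command to move; the robot and the scene stay as the last step left them, time stands still between calls to the robot, and variables do not carry over. Pictures are saved under pics/ and viewed, on a budget of 10 in all, crops included, one or two more only if the job needs it, and the job is handed in when it is done.

```bash
ls; mkdir -p pics
python3 - <<'E'
from bench import get_obs, snapshot
import cv2,numpy as np
print(get_obs())
ims=[]
for n in("scene","top"):
    s=snapshot(n); np.savez(f"{n}0.npz",**s); ims.append(s["color"]); print(n,s["fx"],s["cx"],s["cy"],np.round(s["extrinsics"],3).tolist())
cv2.imwrite("pics/a.png",cv2.cvtColor(ims[0],cv2.COLOR_RGB2BGR))
cv2.imwrite("pics/b.png",cv2.cvtColor(ims[1],cv2.COLOR_RGB2BGR))
E
python3 -m creep --help | head -40
```

```text
pics
{'time': 0.0, 'joint_positions': array([-1.26312775e+00,  8.79401998e-02,  1.37224886e+00, -1.10382224e-05,
        1.68358311e+00, -1.03098712e-01]), 'qvel': array([ 0.00121802, -0.00055563, -0.00011414, -0.00078786,  0.001479  ,
       -0.00103642]), 'joint_torque': array([ 4.54821002e-04, -3.40183353e+01, -3.02424037e+01,  7.16809463e-02,
        3.29589285e-02, -1.58921021e-04]), 'tool_pos': array([ 0.21944873, -0.50372802,  0.204315  ]), 'ee_rot': array([-3.13942359e+00, -2.13393985e-04,  4.10765827e-01]), 'wrist_force': array([ 0.5054637 , -0.97154294, -0.52035783]), 'wrist_torque': array([ 0.00015125,  0.01903056, -0.00170277]), 'width': 0.09428677739267045}
scene 480.6082589317962 258.5636853544796 186.55136870070166 [[0.774, -0.633, 0.025, -0.428], [-0.274, -0.369, -0.888, 0.287], [0.572, 0.681, -0.458, 1.292], [0.0, 0.0, 0.0, 1.0]]
top 477.70130199623804 247.915990139578 193.10714552391264 [[-0.025, -1.0, -0.003, 0.088], [-0.997, 0.025, -0.074, 0.602], [0.074, 0.001, -0.997, 1.63], [0.0, 0.0, 0.0, 1.0]]invalid input: not JSON, or not a number
```

View pics/a.png

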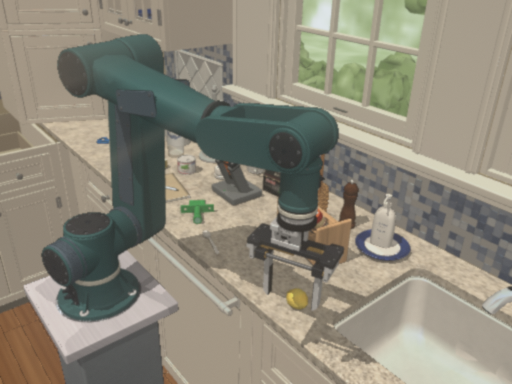

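View pics/b.png

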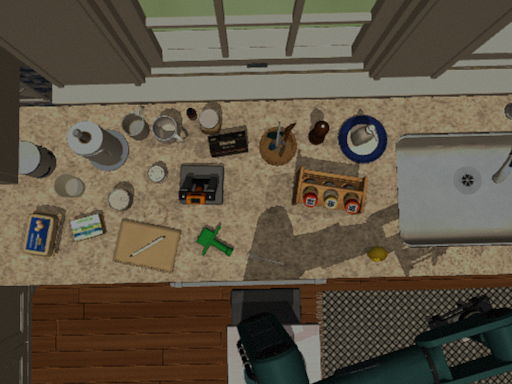

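```bash
cat > h.py <<'E'
import numpy as np,cv2
from scipy.spatial.transform import Rotation as Ro
def cloud(s):
    d=s["depth"];v,u=np.indices(d.shape);
    c=np.stack([(u-s["cx"])/s["fx"]*d,(v-s["cy"])/s["fy"]*d,d,np.ones_like(d)],-1)
    return (c@np.linalg.inv(s["extrinsics"]).T)[...,:3]
def R(o): return Ro.from_euler("xyz",o).as_matrix()
def plane(P,it=3,th=.004):
    Q=P
    for _ in range(it):
        c=np.median(Q,0); c=Q.mean(0);n=np.linalg.svd(Q-c,full_matrices=False)[2][2];r=(P-c)@n;Q=P[abs(r)<th]
    return c,n*np.sign(n[2]),len(Q)
E
python3 - <<'E'
from h import *
ims=[]
for n,(u0,u1,v0,v1) in dict(top=(170,240,155,255),top2=(285,375,155,225),scene=(170,350,130,260)).items():
    s=dict(np.load(f"{n[:5] if n=='scene' else 'top'}0.npz")); X=cloud(s)
    hsv=cv2.cvtColor(s["color"],cv2.COLOR_RGB2HSV)
    M=np.zeros(hsv.shape[:2],bool);M[v0:v1,u0:u1]=1
    H,S,V=[hsv[...,i].astype(int) for i in range(3)]
    for k,m in dict(orange=(H>5)&(H<18)&(S>200)&(V>110),yellow=(H>20)&(H<32)&(S>120),red=((H<4)|(H>174))&(S>150)&(V>60)).items():
        n_,L,st,ce=cv2.connectedComponentsWithStats((m&M).astype(np.uint8))
        for i in range(1,n_):
            if st[i,4]>8:
                P=X[(L==i)&(s["depth"]>0)]; print(n,k,st[i,4],ce[i].round(),np.median(P,0).round(3),P.min(0).round(3),P.max(0).round(3))
    c=s["color"][v0:v1,u0:u1]; f=min(390/c.shape[1],560/c.shape[0]); c=cv2.resize(c,None,fx=f,fy=f,interpolation=cv2.INTER_CUBIC)
    ims.append(c)
o=np.zeros((600,790,3),np.uint8)
def put(c,y,x): 
    h=min(c.shape[0],600-y);w=min(c.shape[1],790-x);o[y:y+h,x:x+w]=c[:h,:w]
put(ims[0],0,0);put(ims[1],0,395);put(ims[2],310,395)
cv2.imwrite("pics/c.png",o[...,::-1])
E
```

```text
top orange 80 [196. 199.] [0.58  0.229 0.192] [0.564 0.209 0.181] [0.587 0.265 0.198]
top2 orange 13 [347. 206.] [ 0.544 -0.234  0.178] [ 0.532 -0.239  0.169] [ 0.553 -0.23   0.186]
top2 orange 20 [355. 205.] [ 0.552 -0.261  0.184] [ 0.531 -0.27   0.172] [ 0.556 -0.244  0.193]
top2 yellow 27 [329. 199.] [ 0.568 -0.18   0.173] [ 0.552 -0.204  0.154] [ 0.575 -0.168  0.185]
top2 red 26 [310. 195.] [ 0.581 -0.123  0.179] [ 0.572 -0.143  0.161] [ 0.588 -0.103  0.185]
```

View pics/c.png

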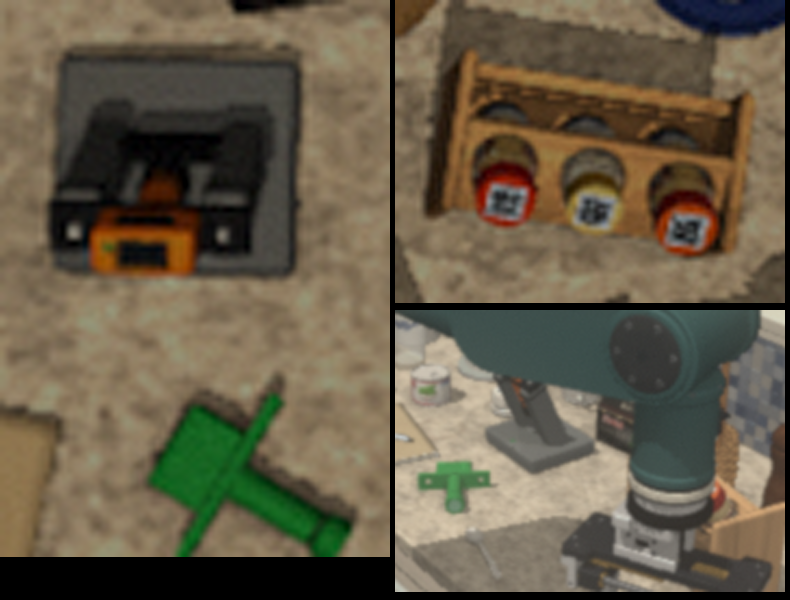

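```bash
python3 - <<'E'
from h import *
s=dict(np.load("top0.npz"));X=cloud(s);ok=s["depth"]>0
P=X[ok]
for y in np.arange(-.45,.46,.15):
    q=P[(abs(P[:,1]-y)<.075)&(P[:,0]>.3)]
    print(round(y,2),[ (round(z,1), (lambda a: round(float(np.percentile(a,2)),3) if len(a)>10 else None)(q[(q[:,2]>z)&(q[:,2]<z+.1),0])) for z in np.arange(.1,1.2,.1)])
E
python3 -m creep '[[[0,0,-62,0],[0,0,-62,0],[0,0,-62,0],[0,0,-62,0],[0,0,-62,0],[0,0,-62,0]]]'
```

```text
-0.45 [(np.float64(0.1), None), (np.float64(0.2), 0.862), (np.float64(0.3), 0.907), (np.float64(0.4), 0.907), (np.float64(0.5), 0.908), (np.float64(0.6), 0.907), (np.float64(0.7), 0.908), (np.float64(0.8), None), (np.float64(0.9), None), (np.float64(1.0), None), (np.float64(1.1), None)]
-0.3 [(np.float64(0.1), 0.525), (np.float64(0.2), 0.863), (np.float64(0.3), 0.907), (np.float64(0.4), 0.908), (np.float64(0.5), 0.908), (np.float64(0.6), 0.908), (np.float64(0.7), 0.908), (np.float64(0.8), None), (np.float64(0.9), None), (np.float64(1.0), None), (np.float64(1.1), None)]
-0.15 [(np.float64(0.1), 0.546), (np.float64(0.2), 0.863), (np.float64(0.3), 0.94), (np.float64(0.4), None), (np.float64(0.5), 0.962), (np.float64(0.6), None), (np.float64(0.7), None), (np.float64(0.8), None), (np.float64(0.9), None), (np.float64(1.0), None), (np.float64(1.1), None)]
-0.0 [(np.float64(0.1), 0.701), (np.float64(0.2), 0.737), (np.float64(0.3), 0.751), (np.float64(0.4), 0.961), (np.float64(0.5), 0.961), (np.float64(0.6), 0.961), (np.float64(0.7), None), (np.float64(0.8), None), (np.float64(0.9), None), (n
[... 329 characters left out ...]
ne)]
0.3 [(np.float64(0.1), 0.562), (np.float64(0.2), 0.863), (np.float64(0.3), 0.92), (np.float64(0.4), 0.917), (np.float64(0.5), 0.917), (np.float64(0.6), 0.917), (np.float64(0.7), 0.916), (np.float64(0.8), None), (np.float64(0.9), None), (np.float64(1.0), None), (np.float64(1.1), None)]
0.45 [(np.float64(0.1), 0.722), (np.float64(0.2), 0.729), (np.float64(0.3), 0.908), (np.float64(0.4), 0.908), (np.float64(0.5), 0.908), (np.float64(0.6), 0.908), (np.float64(0.7), 0.908), (np.float64(0.8), 0.908), (np.float64(0.9), None), (np.float64(1.0), None), (np.float64(1.1), None)]
time: 0.85
tool_pos: [0.216, -0.4959, 0.5655]
ee_rot: [3.133, -0.0, 0.411]
wrist_force: [16.6, -29.6, 91.5]
width: 0.094
```

```bash
python3 -m creep '[[[0,0,0,0],[0,0,0,0]]]'; python3 -c "
from bench import get_obs;o=get_obs();print(o['joint_positions'].round(3),o['tool_pos'],o['wrist_force'])"
```

```text
time: 1.1
tool_pos: [0.2164, -0.4969, 0.5649]
ee_rot: [3.132, 0.0, 0.411]
wrist_force: [-0.5, 0.1, 0.3]
width: 0.0942
[-1.265e+00  3.600e-01  2.740e-01  1.000e-03  2.498e+00 -1.040e-01] [ 0.21636149 -0.49688598  0.56489938] [-0.46539693  0.09296742  0.3215648 ]
```

```bash
python3 -m creep '[[[10,-8,30,0],[28,-21,30,0],[46,-34,15,0],[46,-34,0,0],[46,-34,0,0],[46,-34,0,0],[46,-34,0,0],[46,-34,0,0]]]';python3 -m creep '[[[46,-34,0,0],[46,-34,0,0],[30,-22,0,0],[18,-14,0,0],[8,-6,0,0],[0,0,0,0]]]'; python3 -c "
from bench import get_obs;o=get_obs();print(o['joint_positions'].round(3),o['tool_pos'],o['ee_rot'])"
```

```text
time: 2.1
tool_pos: [0.412, -0.1562, 0.4898]
ee_rot: [3.129, -0.003, 0.411]
wrist_force: [1.5, -0.2, 0.2]
width: 0.0942
time: 2.85
tool_pos: [0.5032, 0.0021, 0.4879]
ee_rot: [3.132, -0.001, 0.411]
wrist_force: [0.9, 0.1, -0.2]
width: 0.0936
[-0.103  0.107  0.776 -0.01   2.253  1.05 ] [0.50317443 0.00211232 0.48785777] [ 3.13228235e+00 -1.32622610e-03  4.11248780e-01]
```

```bash
python3 -m creep '[[[14,6,0,0],[27,12,0,0],[27,12,0,0],[18,8,0,0],[14,6,0,0],[14,6,0,0],[14,6,0,0],[14,6,0,0]]]';python3 -m creep '[[[14,6,0,0],[14,6,0,0],[14,6,0,0],[14,6,0,0],[0,0,0,0]]]'; python3 -c "
from bench import get_obs;o=get_obs();print(o['joint_positions'].round(3),o['tool_pos'],o['ee_rot'])"
```

```text
time: 3.85
tool_pos: [0.6494, 0.0004, 0.4768]
ee_rot: [3.13, -0.007, 0.409]
wrist_force: [-0.2, -1.0, -0.0]
width: 0.0939
time: 4.47
tool_pos: [0.6839, 0.0021, 0.4511]
ee_rot: [3.121, -0.029, 0.411]
wrist_force: [-0.1, 0.2, 0.4]
width: 0.0939
[-0.077  0.548  0.276 -0.006  2.282  1.078] [0.68388896 0.00210979 0.45108012] [ 3.12062594 -0.0294292   0.41141189]
```

```bash
python3 -m creep '[[[33,14,-48,0],[33,14,-48,0],[33,14,-48,0],[33,14,-48,0]]]'
cat > st.py <<'E'
from bench import get_obs
from h import *
o=get_obs();Rm=R(o['ee_rot']);z=Rm[:,2]
print(round(o['time'],2),'q',o['joint_positions'].round(3),'p',(o['tool_pos']*1000).round(1),'tilt',np.degrees(np.arccos(-z[2])).round(2),'az',np.degrees(np.arctan2(z[1],z[0])).round(1),'F',o['wrist_force'].round(1),'w',round(o['width'],4))
print('x',Rm[:,0].round(3),'y',Rm[:,1].round(3),'z',z.round(3))
E
python3 st.py
```

```text
time: 4.97
tool_pos: [0.6753, 0.0039, 0.5137]
ee_rot: [3.061, -0.164, 0.418]
wrist_force: [0.3, 0.4, 0.5]
width: 0.094
4.97 q [-0.082  0.46   0.274  0.009  2.225  1.084] p [675.3   3.9 513.7] tilt 10.48 az -2.4 F [0.3 0.4 0.5] w 0.094
x [0.902 0.401 0.164] y [ 0.393 -0.916  0.08 ] z [ 0.182 -0.008 -0.983]
```

```bash
python3 -m creep '[[[46,20,-36,0],[46,20,-36,0],[46,20,-36,0],[46,20,-36,0],[46,20,-36,0]]]'; python3 st.py
```

```text
time: 5.6
tool_pos: [0.7137, 0.004, 0.5545]
ee_rot: [2.978, -0.34, 0.44]
wrist_force: [0.2, 0.2, -0.1]
width: 0.0937
5.6 q [-0.086  0.423  0.275  0.028  2.069  1.091] p [713.7   4.  554.5] tilt 21.55 az -1.0 F [ 0.2  0.2 -0.1] w 0.0937
x [0.853 0.402 0.334] y [ 0.372 -0.916  0.153] z [ 0.367 -0.007 -0.93 ]
```

```bash
python3 -m creep '[[[46,20,-36,0],[-17,-7,-7,0],[0,0,0,-10.6],[0,0,0,-10.6],[0,0,0,-10.6],[0,0,0,-10.6],[0,0,0,-10.6],[0,0,0,-10.6]]]'; python3 st.py
```

```text
time: 6.6
tool_pos: [0.697, 0.0037, 0.5671]
ee_rot: [2.725, -0.01, 1.531]
wrist_force: [-0.3, -1.2, -0.3]
width: 0.0943
6.6 q [-0.091  0.337  0.378  0.033  2.011 -0.028] p [697.    3.7 567.1] tilt 23.87 az -0.9 F [-0.3 -1.2 -0.3] w 0.0943
x [0.04  0.999 0.01 ] y [ 0.914 -0.041  0.405] z [ 0.405 -0.007 -0.914]
```

```bash
python3 -m creep '[[[13,-17,3,0],[32,-42,7,0],[37,-48,8,0],[37,-48,8,0],[37,-48,8,0],[32,-42,7,0],[17,-22,5,0],[8,-11,2,0]]]'
python3 - <<'E'
from bench import snapshot
import numpy as np,cv2
s=snapshot("wrist");np.savez("w1.npz",**s);cv2.imwrite("pics/d.png",s["color"][...,::-1])
E
python3 st.py
```

```text
time: 7.6
tool_pos: [0.4708, 0.2301, 0.4131]
ee_rot: [2.726, -0.014, 1.527]
wrist_force: [-0.1, -0.1, 0.4]
width: 0.0938
7.65 q [ 0.473 -0.204  1.295 -0.19   1.678  0.463] p [470.3 230.5 412.6] tilt 23.73 az -0.7 F [-0.7 -0.3  0.1] w 0.0938
x [0.043 0.999 0.014] y [ 0.914 -0.045  0.402] z [ 0.402 -0.005 -0.915]
```

View pics/d.png

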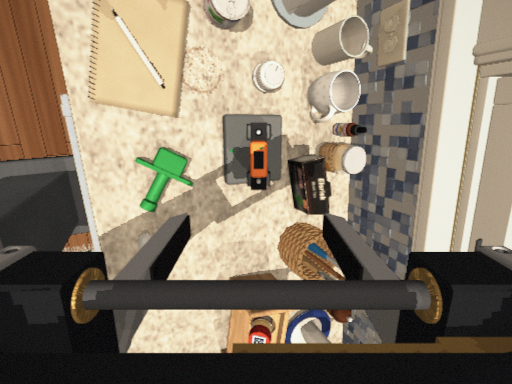

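```bash
cat > rd.py <<'E'
from h import *
import sys
def reader(f,roi):
    s=dict(np.load(f));X=cloud(s);u0,u1,v0,v1=roi
    hsv=cv2.cvtColor(s["color"],cv2.COLOR_RGB2HSV);H,S,V=[hsv[...,i].astype(int) for i in range(3)]
    M=np.zeros(H.shape,bool);M[v0:v1,u0:u1]=1;M&=s["depth"]>0
    m=M&(H>3)&(H<20)&(S>150)&(V>80)
    n,L,st,ce=cv2.connectedComponentsWithStats(m.astype(np.uint8));i=1+st[1:,4].argmax();print('orange',st[i],ce[i].round(1))
    k=(L==i).astype(np.uint8);k=cv2.morphologyEx(k,cv2.MORPH_CLOSE,np.ones((15,15),np.uint8))
    P=X[cv2.erode(k,np.ones((3,3)))>0];P=P[np.isfinite(P).all(1)]
    return s,X,M,V,S,P,k
E
python3 - <<'E'
from rd import *
s,X,M,V,S,P,k=reader("w1.npz",(215,300,105,200))
c,n,N=plane(P,4,.003);print('top',c.round(4),n.round(3),N,len(P),'tilt',np.degrees(np.arccos(n[2])),'az',np.degrees(np.arctan2(-n[1],-n[0])))
r=abs((P-c)@n)<.004;Q=P[r]
# in-plane rect
y=np.array([0,1,0.]);y-=n*(y@n);y/=np.linalg.norm(y);x=np.cross(y,n)
q=np.stack([(Q-c)@x,(Q-c)@y],1).astype(np.float32);(cx,cy),wh,a=cv2.minAreaRect(q);print('rect',cx,cy,wh,a)
ctr=c+x*cx+y*cy;print('top centre',ctr,'grip',ctr-.018*n)
# black plate / pins
for v0,v1 in((117,142),(174,196)):
    sub=np.zeros_like(M);sub[v0:v1,240:280]=1
    mm=sub&M&(k==0);B=X[mm];h=(B-ctr)@n
    print(np.histogram(h,np.arange(-.08,.011,.01))[0])
    b=B[(h>-.055)&(h<-.03)];print('plate',b.mean(0).round(4),len(b))
    w=sub&(V>150)&(S<60);vv,uu=np.nonzero(w);print('pin px',uu.mean(),vv.mean(),len(uu), X[w&M].mean(0) if (w&M).any() else None)
E
```

```text
orange [250 140  18  38 474] [258.2 158.6]
top [0.5715 0.2422 0.1957] [ 0.91  -0.042  0.411] 145 549 tilt 65.70453673341171 az 177.33791907131538
rect -0.2030910700559616 0.016558537259697914 (0.055371757596731186, 0.43742242455482483) 85.16075897216797
top centre [0.48846248 0.25869926 0.3811043 ] grip [0.47207434 0.25946124 0.37369834]
[  0   0   0   0 124  85 119 132 133]
plate [0.6095 0.2815 0.0308] 124
pin px 261.05555555555554 131.0 18 [0.59455656 0.28198583 0.15940777]
[ 0  0  0 34 92 75 88 96 96]
plate [0.6092 0.1559 0.0135] 126
pin px 254.37410071942446 191.17985611510792 139 [0.64263149 0.13407129 0.00514304]
```

```bash
cat >> rd.py <<'E'
def dock(P,yaw=-2.5,th=.006):
    t=np.radians(24);a=np.radians(yaw);n=np.array([-np.sin(t)*np.cos(a),-np.sin(t)*np.sin(a),np.cos(t)]);y=np.array([-np.sin(a),np.cos(a),0]);x=np.cross(y,n)
    h=P@n;hi=np.percentile(h,99);print('h pct',np.percentile(h,[1,10,25,50,75,90,99]).round(4))
    m=np.median(h);Q=P[abs(h-m)<th];c,nn,N=plane(Q,4,.003);print('fit n',nn.round(3),'tilt',np.degrees(np.arccos(nn[2])).round(2),'yaw',np.degrees(np.arctan2(-nn[1],-nn[0])).round(2),N)
    q=np.stack([Q@x,Q@y],1);(r)=cv2.minAreaRect((1000*q).astype(np.float32));print('rect',r)
    lo,hi=np.percentile(q,[1,99],axis=0);print('ext',(hi-lo).round(4));m2=(lo+hi)/2
    ctr=x*m2[0]+y*m2[1]+n*m;return ctr,x,y,n
E
python3 - <<'E'
from rd import *
s,X,M,V,S,P,k=reader("w1.npz",(215,300,105,200))
ctr,x,y,n=dock(P);print('top ctr',ctr,'grip',ctr-.018*n)
d=s["depth"];print(d[120:196:6,259].round(3),d[160,245:275:3].round(3))
E
```

```text
orange [250 140  18  38 474] [258.2 158.6]
h pct [-0.0641 -0.0567 -0.0557 -0.055  -0.0543 -0.0537 -0.0526]
fit n [-0.426  0.024  0.904] tilt 25.25 yaw -3.18 534
rect ((591.6363525390625, 264.8983154296875), (54.01506042480469, 24.071115493774414), 89.6041259765625)
ext [0.0239 0.0538]
top ctr [0.57374524 0.24017794 0.19036927] grip [0.58105953 0.23985859 0.17392545]
[0.582 0.452 0.448 0.459 0.422 0.424 0.425 0.428 0.43  0.432 0.467 0.477
 0.655] [0.59  0.592 0.43  0.428 0.425 0.425 0.427 0.429 0.613 0.618]
```

```bash
python3 -m creep '[[[2,1,15,0],[2,1,32,0],[2,1,40,0],[2,1,38,0],[2,1,23,0],[1,0,11,0],[0,0,4,0],[0,0,0,0]]]'
python3 - <<'E'
from bench import snapshot
import numpy as np,cv2
s=snapshot("wrist");np.savez("w2.npz",**s);cv2.imwrite("pics/e.png",s["color"][...,::-1])
from rd import *
s,X,M,V,S,P,k=reader("w2.npz",(170,340,5,300))
ctr,x,y,n=dock(P,-3);print('top ctr',ctr,'grip',ctr-.018*n)
E
python3 st.py
```

```text
time: 8.65
tool_pos: [0.5432, 0.2387, 0.2669]
ee_rot: [2.726, -0.013, 1.525]
wrist_force: [-1.2, 0.1, 0.0]
width: 0.0943
orange [ 239  160   28   60 1149] [252.9 187.9]
h pct [-0.0814 -0.0574 -0.0554 -0.0546 -0.054  -0.0534 -0.0526]
fit n [-0.42   0.023  0.907] tilt 24.88 yaw -3.1 821
rect ((588.8898315429688, 270.7369384765625), (25.010005950927734, 54.63148498535156), 0.4490526020526886)
ext [0.0246 0.0541]
top ctr [0.57384234 0.24113344 0.18976315] grip [0.58115357 0.24075028 0.17331933]
8.7 q [ 0.419 -0.101  1.495 -0.175  1.369  0.47 ] p [543.1 238.9 267.4] tilt 23.86 az -0.8 F [-0.6 -0.1  1.5] w 0.0938
x [0.046 0.999 0.014] y [ 0.913 -0.047  0.404] z [ 0.404 -0.006 -0.915]
```

View pics/e.png

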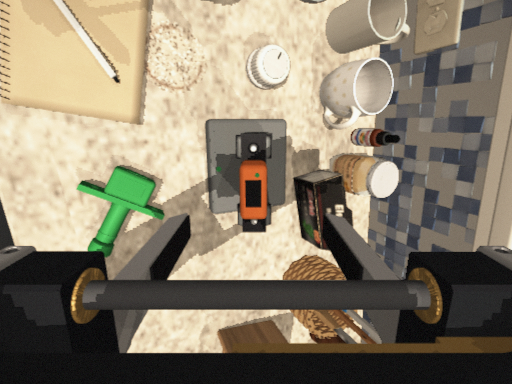

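Run:
```python
from bench import get_obs
from h import *
o=get_obs();Rm=R(o['ee_rot']);g=np.array([.5812,.2407,.1733]);T=g+.020*Rm[:,2]
print('delta tool mm',((T-o['tool_pos'])@Rm*1000).round(1))
for f in("w1.npz","top0.npz"):
    s=dict(np.load(f));X=cloud(s)[s["depth"]>0];L=(X-T)@Rm*1000
    a=L[(abs(L[:,0])<14)&(abs(L[:,1])>40)&(abs(L[:,1])<68)&(L[:,2]<5)&(L[:,2]>-97)]
    b=L[(abs(L[:,0])<45)&(abs(L[:,1])<95)&(L[:,2]<-85)&(L[:,2]>-200)]
    print(f,len(a),a[:5].round(),len(b),b[:5].round())
```

```text
delta tool mm [  2.3  -3.4 121.4]
w1.npz 0 [] 0 []
top0.npz 0 [] 0 []
```

```bash
python3 -m creep '[[[1,-2,15,0],[1,-1,30,0],[0,0,30,0],[0,0,22,0],[0,0,14,0],[0,0,7,0],[0,0,3,0],[0,0,0,0]]]' && python3 st.py && python3 -m creep '[[[0,0,0,0],[0,0,0,0],[0,0,0,0],[0,0,0,0],[0,0,0,0]]]' 0; python3 st.py
```

```text
time: 9.7
tool_pos: [0.589, 0.2404, 0.1548]
ee_rot: [2.726, -0.013, 1.525]
wrist_force: [-0.1, -0.5, 0.6]
width: 0.0938
9.7 q [ 0.385  0.026  1.595 -0.174  1.14   0.476] p [589.  240.4 154.8] tilt 23.81 az -0.9 F [-0.1 -0.5  0.6] w 0.0938
x [0.046 0.999 0.013] y [ 0.914 -0.047  0.403] z [ 0.404 -0.006 -0.915]
time: 10.32
tool_pos: [0.5888, 0.2402, 0.1541]
ee_rot: [2.727, -0.013, 1.525]
wrist_force: [0.2, -0.0, 0.6]
width: 0.0473
10.32 q [ 0.385  0.027  1.596 -0.174  1.14   0.476] p [588.8 240.2 154.1] tilt 23.75 az -0.9 F [ 0.2 -0.   0.6] w 0.0473
x [0.046 0.999 0.013] y [ 0.914 -0.047  0.403] z [ 0.403 -0.007 -0.915]
```

```bash
python3 -m creep '[[[0,0,0,0],[0,0,0,0],[0,0,0,0],[0,0,0,0]]]'; python3 st.py
```

```text
time: 10.82
tool_pos: [0.5888, 0.2402, 0.1541]
ee_rot: [2.727, -0.013, 1.525]
wrist_force: [-0.3, 0.5, 0.3]
width: 0.028
10.82 q [ 0.385  0.027  1.596 -0.174  1.14   0.476] p [588.8 240.2 154.1] tilt 23.76 az -0.9 F [-0.3  0.5  0.3] w 0.028
x [0.046 0.999 0.013] y [ 0.914 -0.047  0.403] z [ 0.403 -0.007 -0.915]
```

```bash
python3 - <<'E'
from bench import get_obs
import numpy as np
o=get_obs();np.savez("hang.npz",p=o['tool_pos'],r=o['ee_rot'])
E
python3 -m creep '[[[0,0,-4,0],[0,0,-8,0],[0,0,-12,0],[0,0,-20,0],[0,0,-28,0],[0,0,-30,0],[0,0,-24,0],[0,0,-14,0]]]'; python3 st.py
```

```text
time: 11.82
tool_pos: [0.5319, 0.2414, 0.2855]
ee_rot: [2.724, -0.015, 1.526]
wrist_force: [0.5, -0.3, -2.4]
width: 0.0279
11.82 q [ 0.434 -0.121  1.477 -0.178  1.406  0.478] p [531.9 241.4 285.5] tilt 23.94 az -0.7 F [ 0.5 -0.3 -2.4] w 0.0279
x [0.045 0.999 0.015] y [ 0.913 -0.047  0.405] z [ 0.406 -0.005 -0.914]
```

```bash
python3 -m creep '[[[-12,0,-20,0],[-30,0,-25,0],[-48,1,-25,0],[-56,1,-20,0],[-58,1,-16,0],[-58,1,-12,0],[-58,1,-8,0],[-56,1,-5,0]]]' && python3 -m creep '[[[-46,1,-4,0],[-32,0,-2,0],[-17,0,0,0],[-7,0,0,0],[0,0,0,0]]]'
python3 - <<'E'
from bench import snapshot
import numpy as np,cv2
s=snapshot("wrist");np.savez("w3.npz",**s);cv2.imwrite("pics/f.png",s["color"][...,::-1])
E
python3 st.py
```

```text
time: 12.82
tool_pos: [0.4664, -0.1361, 0.4008]
ee_rot: [2.726, -0.011, 1.524]
wrist_force: [0.5, 0.6, -2.1]
width: 0.0281
time: 13.45
tool_pos: [0.4618, -0.2352, 0.4042]
ee_rot: [2.728, -0.013, 1.526]
wrist_force: [-0.2, -0.7, -1.6]
width: 0.0276
13.5 q [-0.771 -0.223  1.328  0.284  1.722 -0.636] p [ 461.9 -234.8  404.4] tilt 23.75 az -0.8 F [-0.6 -0.4 -2. ] w 0.0278
x [0.044 0.999 0.013] y [ 0.914 -0.046  0.403] z [ 0.403 -0.006 -0.915]
```

View pics/f.png

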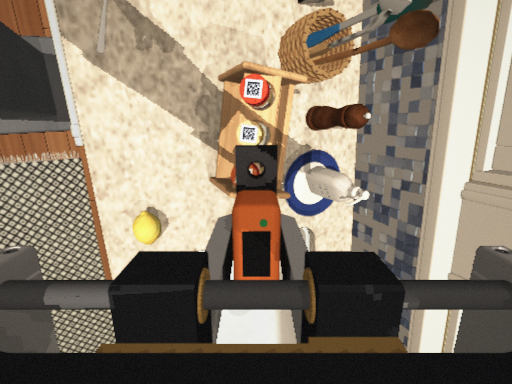

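```bash
cat > lid.py <<'E'
from rd import *
def lid(f,uv,rad,yel=True):
    s=dict(np.load(f));X=cloud(s);d=s["depth"]
    hsv=cv2.cvtColor(s["color"],cv2.COLOR_RGB2HSV);H,S,V=[hsv[...,i].astype(int) for i in range(3)]
    v,u=np.indices(d.shape);disc=(u-uv[0])**2+(v-uv[1])**2<rad**2
    m=disc&(d>0);d0=np.median(d[m]);m&=abs(d-d0)<.03
    P=X[m]
    # ransac plane
    rng=np.random.default_rng(0);b=0
    for _ in range(400):
        t=P[rng.choice(len(P),3,False)];n=np.cross(t[1]-t[0],t[2]-t[0]);n/=np.linalg.norm(n)+1e-12
        k=abs((P-t[0])@n)<.0025
        if k.sum()>b:b=k.sum();best=k
    c,n,_=plane(P[best],3,.0025)
    print(uv,'n',n.round(3),'tilt',np.degrees(np.arccos(n[2])).round(2),'az',np.degrees(np.arctan2(-n[1],-n[0])).round(2),b,len(P))
    # label: white/black square: saturation low inside disc
    lab=(disc&(S<70)&(V>110)).astype(np.uint8);lab=cv2.morphologyEx(lab,cv2.MORPH_CLOSE,np.ones((5,5),np.uint8))
    k,L,st,ce=cv2.connectedComponentsWithStats(lab);i=1+st[1:,4].argmax();r=cv2.minAreaRect(np.argwhere(L==i)[:,::-1].astype(np.float32));
    Ei=np.linalg.inv(s["extrinsics"]);o=Ei[:3,3]
    def ray(p):
        w=Ei[:3,:3]@np.array([(p[0]-s["cx"])/s["fx"],(p[1]-s["cy"])/s["fy"],1]);return o+w*((c-o)@n)/(w@n)
    print('label px',r,st[i],'pt',ray(r[0]).round(4)); 
    yy=disc&(H>18)&(H<35)&(S>90) if yel else disc&((H<9)|(H>172))&(S>130)
    al=(yy|(L==i)).astype(np.uint8)
    q=ray;e=cv2.minEnclosingCircle(np.argwhere(yy)[:,::-1].astype(np.float32));print('lid circ',e,ray(e[0]).round(4),'mean plane',c.round(4))
    return ray(r[0]),n
E
python3 - <<'E'
from lid import *
lid("w3.npz",(249,133),13);lid("w3.npz",(254,90),15,False);lid("w3.npz",(249,133),16)
s=dict(np.load("w3.npz"));c=s["color"][65:205,200:320];cv2.imwrite("pics/g.png",cv2.resize(c,None,fx=4.2,fy=4.2,interpolation=cv2.INTER_CUBIC)[...,::-1])
E
```

```text
(249, 133) n [-0.552  0.114  0.826] tilt 34.32 az -11.66 498 501
label px ((249.02308654785156, 132.81539916992188), (19.349416732788086, 21.458009719848633), 7.125016689300537) [239 122  21  22 336] pt [ 0.556  -0.184   0.1682]
lid circ ((249.0, 133.0), 12.80634880065918) [ 0.556  -0.1843  0.1682] mean plane [ 0.556  -0.1842  0.1682]
(254, 90) n [-0.537  0.085  0.839] tilt 32.93 az -8.99 633 687
label px ((252.945556640625, 88.0445556640625), (17.612157821655273, 18.806201934814453), 5.710593223571777) [244  79  19  20 333] pt [ 0.5627 -0.1187  0.1763]
lid circ ((254.0, 90.0), 14.866168975830078) [ 0.5639 -0.1215  0.1774] mean plane [ 0.5636 -0.1205  0.1771]
(249, 133) n [-0.553  0.112  0.826] tilt 34.32 az -11.41 503 581
label px ((251.743408203125, 132.84957885742188), (25.144182205200195, 21.286083221435547), 3.814074993133545) [239 122  26  23 402] pt [ 0.5596 -0.1843  0.1706]
lid circ ((249.10707092285156, 132.46258544921875), 14.640089988708496) [ 0.5562 -0.1835  0.1682] mean plane [ 0.556  -0.1843  0.1682]
```

View pics/g.png

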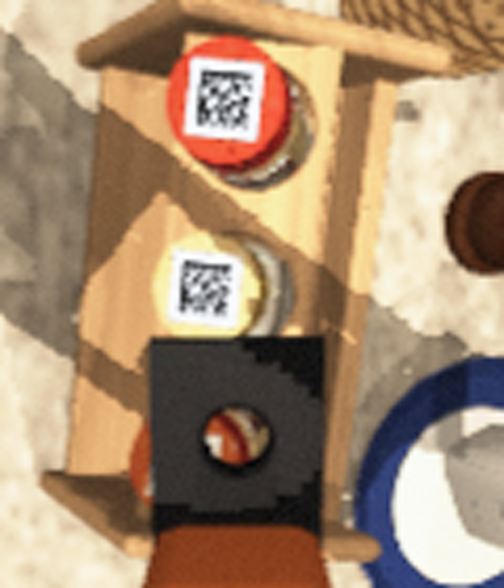

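Run:
```python
from h import *
s=dict(np.load("w3.npz"));X=cloud(s);d=s["depth"]
M=np.zeros(d.shape,bool)
for u0,u1,v0,v1 in((224,238,88,165),(238,268,112,119),(272,281,88,140)):M[v0:v1,u0:u1]=1
M&=(d>.3)
c,n,N=plane(X[M],6,.004);print(c,n,np.degrees(np.arccos(n[2])),np.degrees(np.arctan2(-n[1],-n[0])),N,M.sum())
M2=np.zeros(d.shape,bool);M2[88:165,224:238]=1;c,n,N=plane(X[M2&(d>.3)],6,.004);print(n,np.degrees(np.arccos(n[2])),N,M2.sum())
s=dict(np.load("top0.npz"));X=cloud(s)
c=X[200:204,329:333].reshape(-1,3);print(np.median(c,0))
```

```text
[ 0.59136866 -0.16543698  0.07691594] [-0.95597814  0.13110792  0.26251954] 74.78038444379634 -7.809130461226877 509 1711
[ 4.60902857e-03 -4.92502211e-04  9.99989257e-01] 0.2655822034305946 1022 1078
[ 0.55948579 -0.18525766  0.17262215]
```

```bash
python3 -m creep '[[[-12,14,-7,0],[-28,33,-15,0],[-35,42,-20,0],[-33,40,-18,0],[-24,28,-13,0],[-12,14,-7,0],[-6,7,-3,0]]]' && python3 st.py && python3 -m creep '[[[-13,24,-13,0],[-25,48,-25,0],[-25,48,-25,0]]]'; python3 st.py
```

```text
time: 14.38
tool_pos: [0.5857, -0.3928, 0.5501]
ee_rot: [2.727, -0.013, 1.527]
wrist_force: [-0.4, 0.1, -2.1]
width: 0.0278
14.38 q [-0.817  0.42   0.302  0.342  2.096 -0.55 ] p [ 585.7 -392.8  550.1] tilt 23.76 az -0.8 F [-0.4  0.1 -2.1] w 0.0278
x [0.043 0.999 0.013] y [ 0.914 -0.045  0.403] z [ 0.403 -0.006 -0.915]
time: 14.75
tool_pos: [0.6092, -0.4113, 0.5685]
ee_rot: [2.64, 0.027, 1.507]
wrist_force: [0.6, 0.4, -1.2]
width: 0.0277
14.75 q [-0.823  0.43   0.276  0.355  2.016 -0.543] p [ 609.2 -411.3  568.5] tilt 28.78 az -6.4 F [ 0.6  0.4 -1.2] w 0.0277
x [ 0.064  0.998 -0.027] y [ 0.876 -0.043  0.481] z [ 0.478 -0.054 -0.877]
```

```bash
python3 -m creep '[[[-24,-15,-6,0],[-28,-10,-10,0],[-28,48,-20,0],[-28,48,-20,0]]]'; python3 st.py
```

```text
time: 15.25
tool_pos: [0.592, -0.4727, 0.5795]
ee_rot: [2.565, 0.065, 1.482]
wrist_force: [-0.4, -0.4, -1.3]
width: 0.0282
15.25 q [-0.921  0.435  0.276  0.405  1.948 -0.608] p [ 592.  -472.7  579.5] tilt 33.24 az -10.8 F [-0.4 -0.4 -1.3] w 0.0282
x [ 0.088  0.994 -0.065] y [ 0.838 -0.039  0.544] z [ 0.539 -0.102 -0.836]
```

```bash
python3 -m creep '[[[12,-13,2,0],[26,-27,9,0],[38,-39,16,0],[42,-42,20,0],[42,-42,22,0],[40,-41,24,0],[30,-31,20,0],[18,-18,13,0]]]' && python3 -m creep '[[[9,-9,6,0],[4,-4,3,0],[0,0,0,0],[0,0,0,0]]]'
python3 - <<'E'
from bench import snapshot
import numpy as np,cv2
s=snapshot("wrist");np.savez("w4.npz",**s);cv2.imwrite("pics/i.png",s["color"][...,::-1])
E
python3 st.py
```

```text
time: 16.25
tool_pos: [0.468, -0.2272, 0.319]
ee_rot: [2.567, 0.064, 1.484]
wrist_force: [-0.0, -0.5, -2.0]
width: 0.0279
time: 16.75
tool_pos: [0.4649, -0.2179, 0.3065]
ee_rot: [2.565, 0.065, 1.483]
wrist_force: [-0.7, -0.4, -2.4]
width: 0.0277
16.8 q [-0.755 -0.419  1.718  0.306  1.348 -0.678] p [ 464.9 -217.9  306.3] tilt 33.19 az -10.8 F [-0.3 -0.9 -2.5] w 0.0277
x [ 0.088  0.994 -0.065] y [ 0.838 -0.039  0.544] z [ 0.538 -0.102 -0.837]
```

View pics/i.png

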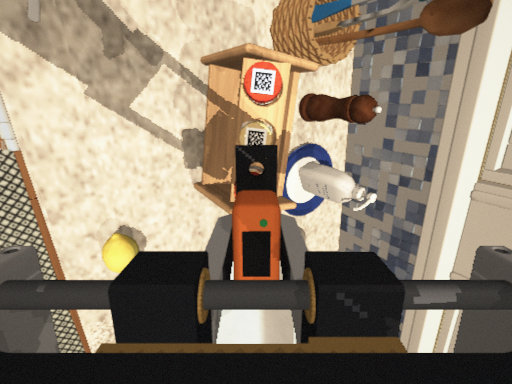

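Run:
```python
from lid import *
lid("w4.npz",(264,82),16,False);lid("w4.npz",(257,133),11)
# reader top in this view -> tool frame
from bench import get_obs
o=get_obs();Rm=R(o['ee_rot']);T=o['tool_pos']
s,X,M,V,S,P,k=reader("w4.npz",(225,290,185,285))
L=(P-T)@Rm*1000;h=np.median(L[:,2]);L=L[abs(L[:,2]-h)<5];print('reader top z',h,'ext',np.percentile(L,[1,50,99],axis=0).round(1))
sub=np.zeros_like(M);sub[148:185,238:276]=1
Q=(X[sub&(s["depth"]>0)]-T)@Rm*1000;Q=Q[(Q[:,2]<60)&(Q[:,2]>-20)];print('plate',np.percentile(Q,[2,50,98],axis=0).round(1))
s["color"];c=s["color"][50:190,200:320];cv2.imwrite("pics/j.png",cv2.resize(c,None,fx=4.2,fy=4.2,interpolation=cv2.INTER_CUBIC)[...,::-1])
```

```text
(264, 82) n [-0.533  0.095  0.841] tilt 32.75 az -10.08 791 791
label px ((262.57696533203125, 80.8846206665039), (23.194496154785156, 24.682910919189453), 7.125016689300537) [251  68  25  27 565] pt [ 0.5625 -0.1188  0.1767]
lid circ ((264.0, 82.0), 15.811488151550293) [ 0.5638 -0.1201  0.1776] mean plane [ 0.5638 -0.1201  0.1776]
(257, 133) n [-0.533  0.14   0.835] tilt 33.43 az -14.76 372 372
label px ((257.0, 135.0), (16.0, 20.0), 90.0) [247 127  21  17 274] pt [ 0.5572 -0.1806  0.1689]
lid circ ((258.0, 131.0), 10.295730590820312) [ 0.5588 -0.1759  0.1691] mean plane [ 0.5574 -0.1782  0.1687]
orange [ 232  185   49   95 2905] [255.5 227.3]
reader top z -38.39311404976078 ext [[-16.9 -12.9 -40.6]
 [ 16.1   0.1 -38.7]
 [ 27.8  12.9 -34.3]]
plate [[ 30.6 -11.9  -1.2]
 [ 43.7   0.7   0.1]
 [ 54.9  12.8   2.8]]
```

View pics/j.png

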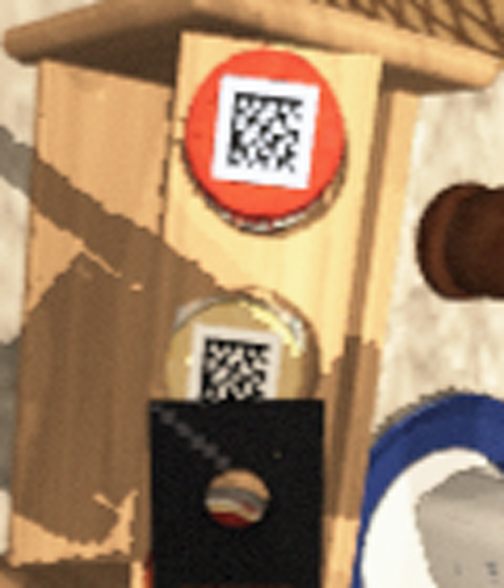

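Run:
```python
from h import *
from bench import get_obs
o=get_obs();Rm=R(o['ee_rot']);T=o['tool_pos']
s=dict(np.load("w4.npz"));c=np.array([.5565,-.183,.1684]);n=-Rm[:,2]
Ei=np.linalg.inv(s["extrinsics"]);w=Ei[:3,:3]@np.array([(255.2-s["cx"])/s["fx"],(139.3-s["cy"])/s["fy"],1]);oo=Ei[:3,3]
p=oo+w*((c-oo)@n)/(w@n);print('label w4',p)
for q in(p,np.array([.556,-.184,.1682])):
    print(((q-T)@Rm*1000).round(1),'hood gap',((q-T)@Rm*1000)[2]-86.3)
```

```text
label w4 [ 0.55504052 -0.18579248  0.16780294]
[ 48.9  -0.9 161.1] hood gap 74.81076972825478
[ 50.7   0.  161.1] hood gap 74.8113942755014
```

```bash
python3 -m creep '[[[6,0,4,0],[14,0,10,0],[14,0,12,0],[10,0,12,0],[4,0,10,0],[2,0,7,0],[0,0,3,0],[0,0,0,0]]]'
python3 - <<'E'
from bench import snapshot
import numpy as np,cv2
ims=[]
for n in("top","scene"):
    s=snapshot(n);np.savez(n+"5.npz",**s)
    v0,u0,h,w=(160,290,60,90) if n=="top" else (190,290,80,90)
    ims.append(cv2.resize(s["color"][v0:v0+h,u0:u0+w],(390,int(h*390/w)),interpolation=cv2.INTER_CUBIC))
s=snapshot("wrist");np.savez("w5.npz",**s);ims.append(cv2.resize(s["color"][50:200,200:320],(390,488)))
H=max(i.shape[0] for i in ims[:2]);o=np.zeros((600,790,3),np.uint8)
o[:ims[0].shape[0],:390]=ims[0];o[250:250+min(350,ims[1].shape[0]),:390]=ims[1][:350];o[:488,395:785]=ims[2]
cv2.imwrite("pics/k.png",o[...,::-1])
E
python3 st.py
```

```text
time: 17.8
tool_pos: [0.5, -0.1736, 0.2535]
ee_rot: [2.567, 0.064, 1.483]
wrist_force: [-0.5, 0.1, -2.7]
width: 0.0282
17.95 q [-0.584 -0.397  1.806  0.229  1.199 -0.54 ] p [ 500.  -173.7  254.1] tilt 33.17 az -10.7 F [ 0.4 -0.3 -2. ] w 0.0278
x [ 0.088  0.994 -0.065] y [ 0.839 -0.039  0.543] z [ 0.538 -0.102 -0.837]
```

View pics/k.png

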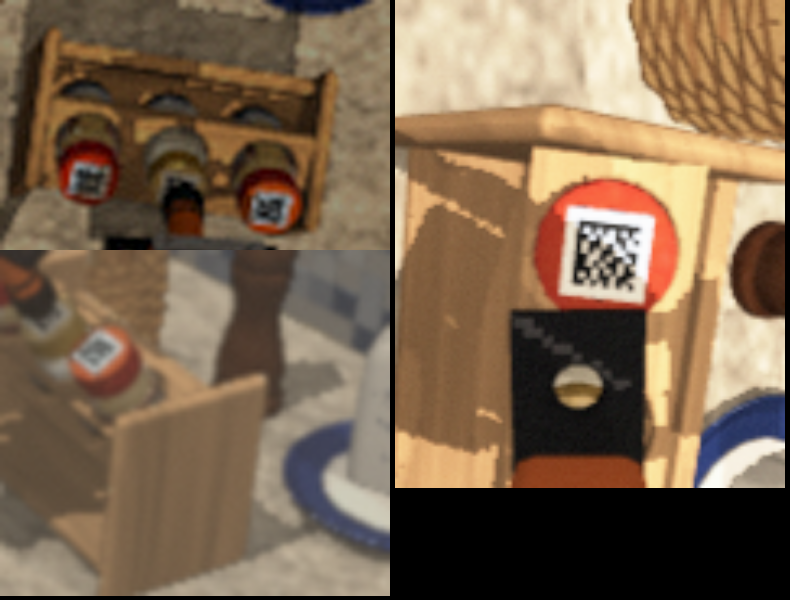

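```bash
cat > f.py <<'E'
from bench import get_obs
from h import *
o=get_obs();z=R(o['ee_rot'])[:,2];print(round(o['time'],2),'Fz',round(-o['wrist_force']@z,2),o['wrist_force'].round(1),(o['tool_pos']*1000).round(1), 'gap', round((np.array([.5555,-.185,.168])-o['tool_pos'])@z*1000-86.3,1))
E
python3 -m creep '[[[0,0,4,0],[0,0,4,0],[0,0,3,0],[0,0,2,0],[0,0,0,0]]]' && python3 f.py; python3 -m creep '[[[0,0,2,0],[0,0,2,0],[0,0,0,0]]]' >/dev/null; python3 f.py;  python3 -m creep '[[[0,0,2,0],[0,0,1,0],[0,0,0,0]]]' >/dev/null; python3 f.py
```

```text
time: 18.58
tool_pos: [0.5069, -0.1745, 0.2423]
ee_rot: [2.567, 0.064, 1.483]
wrist_force: [-0.4, -0.1, -1.1]
width: 0.0279
18.57 Fz -0.73 [-0.4 -0.1 -1.1] [ 506.9 -174.5  242.3] gap 3.1
18.95 Fz -1.45 [ 0.7 -0.1 -1.3] [ 509.1 -175.   239.2] gap -0.8
19.32 Fz 0.23 [-1.1  0.  -0.4] [ 510.8 -175.3  237. ] gap -3.5
```

```bash
for i in 1; do python3 -m creep '[[[0,0,1,0],[0,0,1,0],[0,0,0,0]]]' >/dev/null; python3 f.py; python3 -m creep '[[[0,0,1,0],[0,0,0,0]]]' >/dev/null; python3 f.py; python3 -m creep '[[[0,0,1,0],[0,0,0,0]]]'>/dev/null; python3 f.py; done
```

```text
19.7 Fz 1.11 [-1.2  1.4  0.4] [ 511.9 -175.6  235.4] gap -5.5
19.95 Fz 0.67 [-0.4  0.7  0.5] [ 512.5 -175.7  234.6] gap -6.5
20.2 Fz 3.18 [-1.4  0.8  2.8] [ 513.1 -175.8  234. ] gap -7.3
```

```bash
python3 -m creep '[[[0,0,0,0]]]'>/dev/null; python3 f.py; python3 -m creep '[[[0,0,0.6,0],[0,0,0,0]]]'>/dev/null; python3 f.py;python3 -m creep '[[[0,0,0,0]]]'>/dev/null; python3 f.py
```

```text
20.32 Fz 2.74 [-1.3  1.3  2.3] [ 513.  -175.8  234. ] gap -7.3
20.57 Fz 4.59 [-2.7  1.1  3.6] [ 513.4 -175.8  233.5] gap -7.9
20.7 Fz 4.36 [-2.3  1.   3.6] [ 513.3 -175.8  233.4] gap -7.9
```

```bash
python3 -m creep '[[[0,0,0,0],[0,0,0,0],[0,0,0,0],[0,0,0,0],[0,0,0,0],[0,0,0,0]]]'>/dev/null; python3 f.py; python3 -m creep '[[[0,0,0,0],[0,0,0,0],[0,0,0,0],[0,0,0,0],[0,0,0,0],[0,0,0,0]]]'>/dev/null; python3 f.py
python3 - <<'E'
from bench import snapshot
import numpy as np
for n in("wrist","top"):np.savez(n+"6.npz",**snapshot(n))
E
python3 f.py; python3 st.py
```

```text
21.45 Fz 5.02 [-2.6  1.4  4.2] [ 513.3 -175.8  233.1] gap -8.2
22.2 Fz 4.13 [-2.1  0.5  3.5] [ 513.3 -175.8  233.1] gap -8.2
22.3 Fz 5.98 [-1.8  0.6  5.9] [ 513.3 -175.8  233.1] gap -8.2
22.3 q [-0.568 -0.361  1.823  0.226  1.144 -0.537] p [ 513.3 -175.8  233.1] tilt 33.15 az -10.7 F [-1.8  0.6  5.9] w 0.0278
x [ 0.087  0.994 -0.064] y [ 0.839 -0.039  0.543] z [ 0.537 -0.101 -0.837]
```

```bash
python3 -m creep '[[[0,0,-2,0],[0,0,-5,0],[0,0,-12,0],[0,0,-20,0],[0,0,-25,0],[0,0,-25,0],[0,0,-16,0],[0,0,-6,0]]]' ; python3 st.py
python3 - <<'E'
import numpy as np
D=[(.5495,.2043,.08794,1.37225,1.68358),(.5420,.5649,.360,.274,2.498),(.5032,.4879,.107,.776,2.253),(.6839,.4511,.548,.276,2.282),(.6753,.5137,.460,.274,2.225),(.7137,.5545,.423,.275,2.069),(.6970,.5671,.337,.378,2.011)]
A=[];b=[]
for r,z,a,e,w in D:
    A+=[[1,0,np.sin(a),np.sin(a+e),np.sin(a+e+w)],[0,1,np.cos(a),np.cos(a+e),np.cos(a+e+w)]];b+=[r,z]
x,res,_,sv=np.linalg.lstsq(np.array(A),np.array(b),rcond=None);print('a,h,L1,L2,D',x.round(4),res,sv);print((np.array(A)@x-b).round(4))
E
```

```text
time: 23.3
tool_pos: [0.4531, -0.1647, 0.3266]
ee_rot: [2.566, 0.065, 1.483]
wrist_force: [-0.4, -0.2, -1.3]
width: 0.0281
23.3 q [-0.647 -0.501  1.728  0.249  1.391 -0.557] p [ 453.1 -164.7  326.6] tilt 33.16 az -10.7 F [-0.4 -0.2 -1.3] w 0.0281
x [ 0.088  0.994 -0.065] y [ 0.839 -0.039  0.543] z [ 0.537 -0.102 -0.837]
a,h,L1,L2,D [0.0141 0.0286 0.5313 0.5283 0.3955] [0.00291146] [4.92652106 3.17778903 0.66674054 0.39159631 0.18208927]
[ 0.0354  0.0163 -0.024  -0.009  -0.022   0.0088  0.0087 -0.0054  0.0003
 -0.0058  0.0027 -0.0048 -0.0012 -0.0001]
```

```bash
python3 -m creep '[[[4,-14,-2,0],[8,-30,-4,0],[10,-36,-5,0],[9,-32,-4,0],[6,-22,-3,0],[4,-14,-2,0],[2,-7,0,0]]]' ; python3 st.py
```

```text
time: 24.18
tool_pos: [0.3523, -0.135, 0.2638]
ee_rot: [2.599, 0.05, 1.492]
wrist_force: [-0.4, -0.4, -2.3]
width: 0.0277
24.18 q [-0.832 -0.756  1.962  0.329  1.497 -0.718] p [ 352.3 -135.   263.8] tilt 31.21 az -9.3 F [-0.4 -0.4 -2.3] w 0.0277
x [ 0.078  0.996 -0.05 ] y [ 0.856 -0.041  0.516] z [ 0.511 -0.083 -0.855]
```

```bash
python3 -m creep '[[[29,-53,-2,0],[29,-53,-2,0],[29,-53,-2,0]]]' ; python3 st.py
```

```text
time: 24.55
tool_pos: [0.3316, -0.1038, 0.1993]
ee_rot: [2.709, 0.0, 1.519]
wrist_force: [0.2, -0.1, -2.2]
width: 0.0278
24.55 q [-0.755 -0.756  2.053  0.275  1.508 -0.673] p [ 331.6 -103.8  199.3] tilt 24.79 az -3.0 F [ 0.2 -0.1 -2.2] w 0.0278
x [ 0.052  0.999 -0.   ] y [ 0.907 -0.047  0.419] z [ 0.419 -0.022 -0.908]
```

```bash
python3 -m creep '[[[20,-26,-4,0],[0,0,0,0]]]' ; python3 st.py
python3 - <<'E'
from h import *
h=np.load("hang.npz");print(h['p'],R(h['r']).round(4))
E
```

```text
time: 24.8
tool_pos: [0.3299, -0.0928, 0.1942]
ee_rot: [2.727, -0.007, 1.524]
wrist_force: [0.4, -0.2, -2.3]
width: 0.0279
24.8 q [-0.713 -0.756  2.058  0.257  1.513 -0.637] p [329.9 -92.8 194.2] tilt 23.73 az -1.8 F [ 0.4 -0.2 -2.3] w 0.0279
x [0.047 0.999 0.007] y [ 0.914 -0.046  0.402] z [ 0.402 -0.012 -0.915]
[0.58880615 0.24019367 0.15409244] [[ 0.0456  0.9142  0.4028]
 [ 0.9989 -0.0469 -0.0066]
 [ 0.0129  0.4026 -0.9153]]
```

```bash
python3 -m creep '[[[10,6,-12,0],[25,15,-14,0],[40,24,-10,0],[48,29,-5,0],[50,30,-2,0],[50,30,0,0],[46,27,0,0],[36,21,0,0]]]' && python3 -m creep '[[[22,13,0,0],[11,7,0,0],[6,3,0,0],[0,0,0,0]]]'
cat > d.py <<'E'
from bench import get_obs
from h import *
o=get_obs();h=np.load("hang.npz");Rm=R(o['ee_rot']);print('delta tool mm',((h['p']-o['tool_pos'])@Rm*1000).round(1),'rot deg (tool)',np.degrees(Ro.from_matrix(Rm.T@R(h['r'])).as_rotvec()).round(2),'F tool',(o['wrist_force']@Rm).round(1))
E
python3 d.py
python3 - <<'E'
from bench import snapshot,get_obs
import numpy as np,cv2
from rd import *
s=snapshot("wrist");np.savez("w7.npz",**s);cv2.imwrite("pics/l.png",s["color"][...,::-1])
o=get_obs();Rm=R(o['ee_rot']);T=o['tool_pos']
s,X,M,V,S,P,k=reader("w7.npz",(225,290,185,285))
L=(P-T)@Rm*1000;h=np.median(L[:,2]);L=L[abs(L[:,2]-h)<5];print('reader top z',h,'ext',np.percentile(L,[1,50,99],axis=0).round(1))
c,n,N=plane(L,3,2);print('top normal in tool',n.round(3))
sub=np.zeros_like(M);sub[148:185,238:276]=1
Q=(X[sub&(s["depth"]>0)]-T)@Rm*1000;Q=Q[(Q[:,2]<60)&(Q[:,2]>-20)];print('plate',np.percentile(Q,[2,50,98],axis=0).round(1))
E
```

```text
time: 25.8
tool_pos: [0.4962, 0.2048, 0.3102]
ee_rot: [2.727, -0.007, 1.524]
wrist_force: [0.5, -0.3, -2.3]
width: 0.0278
time: 26.3
tool_pos: [0.5183, 0.2395, 0.3197]
ee_rot: [2.727, -0.006, 1.521]
wrist_force: [0.5, -0.5, -2.4]
width: 0.0279
delta tool mm [  3.2  -2.3 180. ] rot deg (tool) [ 0.01  0.46 -0.06] F tool [-0.5 -0.5  2.4]
orange [ 232  190   49   90 2873] [255.8 228.1]
reader top z -38.088672075686226 ext [[-16.5 -12.9 -40.3]
 [ 16.3  -0.  -38.4]
 [ 27.9  12.9 -33.6]]
top normal in tool [-0.014  0.008  1.   ]
plate [[ 30.9 -12.1  -0.9]
 [ 44.    0.6   0.4]
 [ 55.2  12.7   3.2]]
```

View pics/l.png

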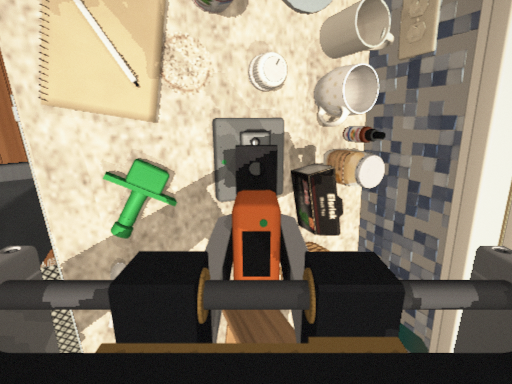

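```bash
python3 -m creep '[[[2,-1,10,0],[1,-1,24,0],[0,0,34,0],[0,0,34,0],[0,0,26,0],[0,0,16,0],[0,0,7,0],[0,0,0,0]]]' >/dev/null; python3 d.py;  python3 -m creep '[[[0,0,2,0],[0,0,1,0],[0,0,0,0]]]' >/dev/null; python3 d.py
```

```text
delta tool mm [-0.2 -0.6 29.1] rot deg (tool) [ 0.04  0.43 -0.05] F tool [-0.1 -0.8  1.3]
delta tool mm [-0.4 -0.7 26.5] rot deg (tool) [ 0.07  0.41 -0.04] F tool [ 0.4 -0.2  2.4]
```

```bash
python3 -m creep '[[[-0.4,-0.6,2,0],[0,0,3,0],[0,0,3,0],[0,0,2,0],[0,0,2,0],[0,0,0,0]]]' >/dev/null; python3 d.py;  python3 -m creep '[[[0,0,2,0],[0,0,2,0],[0,0,0,0]]]' >/dev/null; python3 d.py
```

```text
delta tool mm [ 0.2  0.3 13.7] rot deg (tool) [ 0.01  0.45 -0.04] F tool [-0.   0.   1.8]
delta tool mm [0.2 0.3 9.8] rot deg (tool) [ 0.01  0.44 -0.04] F tool [-0.3 -0.7  1.9]
```

No contact force; on the pins. Continue to seat.

```bash
python3 -m creep '[[[0.2,0.3,2,0],[0,0,2,0],[0,0,2,0],[0,0,1,0],[0,0,0,0]]]' >/dev/null; python3 d.py;  python3 -m creep '[[[0,0,1,0],[0,0,1,0],[0,0,0,0]]]' >/dev/null; python3 d.py; python3 -m creep '[[[0,0,0.7,0],[0,0,0,0],[0,0,0,0]]]' >/dev/null; python3 d.py
```

```text
delta tool mm [-0.  -0.   2.9] rot deg (tool) [ 0.02  0.45 -0.03] F tool [-0.2 -0.8  1.5]
delta tool mm [-0.  -0.1  0.9] rot deg (tool) [ 0.02  0.44 -0.04] F tool [ 0.3 -0.8  1.8]
delta tool mm [-0.1 -0.2  0.4] rot deg (tool) [ 0.04  0.43 -0.04] F tool [ 0.1 -0.7  1.4]
```

```bash
python3 -m creep '[[[0,0.2,0.5,0],[0,0,0.4,0],[0,0,0,0],[0,0,0,0]]]' >/dev/null; python3 d.py; python3 -m creep '[[[0,0,0.5,0],[0,0,0,0],[0,0,0,0]]]' >/dev/null; python3 d.py
```

```text
delta tool mm [-0.  -0.3  0.2] rot deg (tool) [ 0.02  0.43 -0.04] F tool [-1.6 -4.  -3.8]
delta tool mm [-0.  -0.4  0.2] rot deg (tool) [ 0.02  0.43 -0.04] F tool [-1.8 -3.5 -6.9]
```

```bash
python3 -m creep '[[[0,-0.3,-0.6,0],[0,0,0,0]]]' >/dev/null; python3 d.py; python3 -m creep '[[[0,0,0,0],[0,0,0,0],[0,0,0,0],[0,0,0,0],[0,0,0,0],[0,0,0,0]]]' 1; python3 d.py
```

```text
delta tool mm [-0.  -0.3  0.2] rot deg (tool) [ 0.06  0.43 -0.04] F tool [-2.6 -2.6 -4.8]
time: 32.1
tool_pos: [0.5891, 0.2402, 0.1537]
ee_rot: [2.727, -0.006, 1.522]
wrist_force: [0.2, 0.1, 0.0]
width: 0.0843
delta tool mm [-0.1 -0.1 -0.5] rot deg (tool) [ 0.03  0.44 -0.04] F tool [0.1 0.2 0. ]
```

Released cleanly; back off along the tool axis to the earlier viewing pose and check.

```bash
python3 -m creep '[[[0,0,-4,0],[0,0,-10,0],[0,0,-22,0],[0,0,-32,0],[0,0,-28,0],[0,0,-16,0],[0,0,-8,0],[0,0,0,0]]]'
python3 - <<'E'
from bench import snapshot
import numpy as np,cv2
s=snapshot("wrist");np.savez("w8.npz",**s)
from rd import *
_,X,M,V,S,P,k=reader("w8.npz",(170,340,5,300))
ctr,x,y,n=dock(P,-3);print('grip',ctr-.018*n,'was .5812 .2408 .1733')
t=snapshot("top");np.savez("top8.npz",**t)
a=cv2.resize(s["color"][110:240,195:300],(390,483),interpolation=cv2.INTER_CUBIC);b=cv2.resize(t["color"][150:260,170:380],(395,207),interpolation=cv2.INTER_CUBIC);t0=dict(np.load("top0.npz"));c=cv2.resize(t0["color"][150:260,170:380],(395,207),interpolation=cv2.INTER_CUBIC)
o=np.zeros((490,790,3),np.uint8);o[:483,:390]=a;o[:207,395:]=b;o[220:427,395:]=c;cv2.imwrite("pics/m.png",o[...,::-1])
E
```

```text
time: 33.1
tool_pos: [0.5407, 0.242, 0.2636]
ee_rot: [2.726, -0.006, 1.522]
wrist_force: [-0.7, 0.1, 0.1]
width: 0.0938
orange [ 243  163   28   59 1135] [256.1 190.9]
h pct [-0.0772 -0.0578 -0.0554 -0.0547 -0.054  -0.0535 -0.0526]
fit n [-0.417  0.027  0.908] tilt 24.72 yaw -3.69 810
rect ((589.006103515625, 270.71014404296875), (54.944740295410156, 25.596832275390625), 89.64347839355469)
ext [0.0245 0.0542]
grip [0.58055501 0.24074864 0.1729759 ] was .5812 .2408 .1733
```

View pics/m.png

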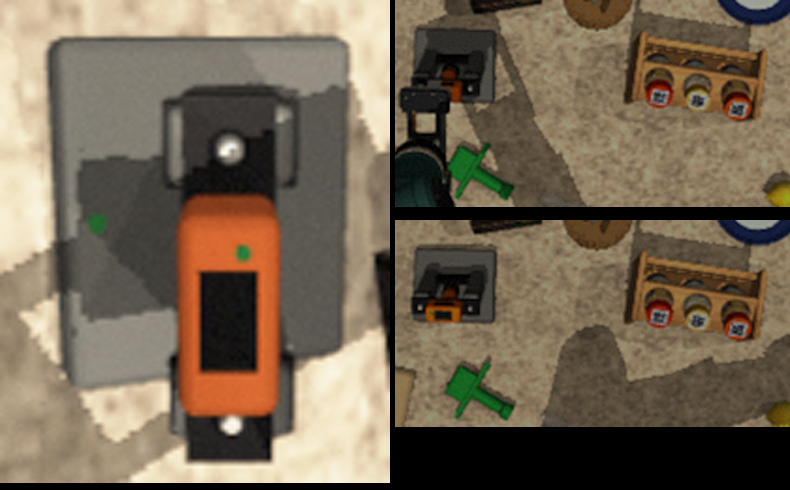

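```bash
python3 -c "
from bench import ticket;print(ticket.close_job())"
```

```text
the job is handed in; nothing more can be done
None
```

I logged the yellow-lidded jar and hung the reader back on its dock, then handed the job in at about 33 s of the 58 s allowed.

- **Pressing:** I pressed the hood on the yellow lid's label at about 6 to 7 N for about 1.7 s. The highest single reading was about 8 N, and the noise is about ±0.7 N. Hood axis and lid normal agreed within about 1 to 2° going by the depth fits, and the centring within about 2 mm.
- **Hanging back:** I lowered the reader over both pins without sideways contact until it seated at about 8 N, and only then opened the gripper.
- **Last checks:** The reader's grip point is within 0.8 mm of where it first hung, and both pins show through the ears. The top view shows the rack, the jars and the green look-alike where they were. The gripper was open and about 0.12 m clear of the dock, with no contact force.

**Not confirmed directly:**
- The read itself is inferred from the force and from the tool going on about 1.7 mm once the jar stood firm; I had no hood reading to check it against.
- Repeated fits of the yellow lid's lean gave 33.4 to 34.3° and those of a red lid 32.8 to 32.9°, against the stated "about 30°"; I pressed at 33.2°.
- Early on, a fast lift stopped abruptly at the arm's reach limit and the wrist force read 91.5 N for an instant, still under the 120 N limit.

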